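# Unlock a plaster mould and show its seam to the inspection camera

### The job

Pull the keeper knob of the holding nest out until it snaps to its stop and leave it out, then lift the white plaster mould out of the nest and hold it up to the inspection camera: its middle straight in front of the lens and 150 mm from it, one of the two sides crossed by the parting seam square to the lens, top side uppermost and level from left to right. Finish while still holding the mould steady there; do not touch the camera, and leave the other things on the bench where they are.

Things in the scene. Friction and masses are not known exactly. Their poses are not given: they have to be found in the camera images.
- keeper (a joint): the keeper's slide: 0 = home (bar over the mould), 0.050 m = pulled right out to its stop. An over-centre spring detent holds it at either end: from home it resists up to about 6 N at a quarter of the travel, then beyond the middle it snaps on outward by itself and stays out.
- keeper_knob (a point): middle of the keeper's knob, 94.5 mm above the bench: upright black round knob, 24 mm across, 25 mm tall, on a thin stem at the outer end of the flat steel keeper bar (22 mm wide, top 67 mm above the bench). It pulls away from the mould along this point's +y (level). 26 mm free between it and the bar's guide block; nothing else near it higher than 78 mm.
- nest: fixed holding nest: aluminium plate 104 (x) by 150 mm (y), 10 mm thick, pocket 71 x 57 mm with a steel rim 6 mm high; origin on the bench under the pocket's centre, z up. The keeper's guide block (42 mm wide, y 42 to 98 mm, 78 mm tall with screws) stands on its +y side. Home, the bar reaches 5 mm past the pocket's centre, 4 mm above the mould; out, it is clear of the pocket.
- mould: white two-part plaster mould in the nest, 51 (x) by 64 (y) by 45 mm tall, about 0.2 kg, one piece; origin at the centre of its underside, z up. The parting seam crosses its top and its two 64 mm wide sides, facing its own +x and -x. Its y lies along the nest's x; its two plain ends (64 mm apart) are free to the fingers above the 6 mm rim: hold it by these.
- mould_mid (a point): the mould's middle: on its axis, 22.5 mm above its underside; axes as mould
- lens (a point): centre of the front glass of the inspection camera (grey head 48 mm wide on a post, round foot 90 mm across, all fixed, about 0.37 m tall). It looks down at a slant toward the robot side: along this point's -x axis, which dips 0.44 rad (25 degrees) below level; its y axis is level, z leans up and away from what it looks at.
- focus (a point): the point in empty air on the lens axis 150 mm in front of the lens glass, about 0.23 m above the bench, where the mould's middle shall be held; same axes as lens. The mould is right when its x axis lies along this point's x axis (either way round), its y axis along this point's y axis, and its top side is up.
- statuette_horse: bystander: raw cast of a rearing horse, 41x121x150 mm, origin centre of underside
- masking_tape: bystander: roll of masking tape, 103 mm across, 25 mm tall, origin centre of underside
- offcut_1: bystander: small beige offcut 38x49x25 mm, origin centre of underside
- sanding_block: bystander: brown sanding block 60x101x27 mm, origin centre of underside
- camera: the inspection camera with its stand, fixed; origin on the bench 100 mm in front of its post (toward its own -x); round foot 90 mm across and 14 mm thick under the post; the head on top reaches 80 mm forward of the post
Things that resemble listed ones, but are neither listed nor needed, are in the scene too. There is more than one size of the mould; the one meant has the size given above.

How it is judged (in metres and radians):
On the way, in this order (a step that is already met when the one before it is completed fails the run):
1. the keeper is pulled out to its stop while the mould still lies in the nest (value of joint keeper above 0.044 m and distance of mould_mid from where it was at the start of the episode below 0.01 m), for 0.2 s.
2. the mould is lifted clear of the nest in the fingers, the keeper still out (height (world z) of mould_mid above 0.1 m and contact force between the fingers and mould above 2 N and value of joint keeper above 0.044 m), for 0.2 s.
At the end, for the whole second after the job is handed in: The mould is held still in the fingers, its middle within 30 mm of the focus point and at 150 +- 25 mm along the lens axis; a seam side faces the lens and the mould's y axis lies along the camera's level y axis, each within 0.2 rad; top side up; keeper still out beyond 44 mm (contact force between the fingers and mould above 2 N and x of mould_mid in the frame of focus between -0.025 and 0.025 m and distance between mould_mid and focus below 0.03 m and height (world z) of mould_mid above 0.15 m and angle between the x axis of mould and the x axis of focus, either way round below 0.2 rad and angle between the y axis of mould and the y axis of focus, either way round below 0.2 rad and angle between mould's own z axis and vertical below 0.8 rad and linear speed of mould below 0.03 m/s and angular speed of mould below 0.2 rad/s and value of joint keeper above 0.044 m); the arm keeps its last pose, push and grip.
It fails at once if the camera is touched by the robot or the mould (contact force between any of the arm, the fingers, mould and camera above 1 N).
It fails at once if a bystander is moved more than 30 mm or knocked over (distance of any of statuette_horse, masking_tape, offcut_1, sanding_block from where it was at the start of the episode above 0.03 m or angle between statuette_horse's own z axis and vertical above 0.5 rad).
It also fails if it takes over 51 s, if anything falls off the work surface, if the arm or the gripper's body presses on something with over 40 N, if the wrist force passes 120 N, or if a joint passes its speed limit or range.

### The arm

A 7-joint arm with a two-finger parallel gripper is mounted at the origin on a cart in front of the work surface, level with it; the furniture and walls round the work are solid. World frame = base frame: x ahead of the robot, y to its left, z up, the work surface at z = 0. Lengths are in mm, angles in rad, forces in N, time in s.
With the tool pointing down it reaches from about 400 to 900 mm from the base axis. Payload 5.5 kg.
Tool frame: the origin (TCP) lies on the centre line of the jaws, within the pads' length; the fingertips stand 8 mm ahead of it and the grasp point (between the pads) lies 11 mm behind it (arm.tcp_to_tips is the distance from the TCP to the fingertips, in mm); z points along the fingers, y is the line along which they close (so a half turn about z gives the same grasp; the last joint's range is limited). The gripper opens to 85 mm and grips with 20 to 120 N. Pads are 22 mm wide; open, the fingers measure 114 mm over their backs; the gripper's body (76 mm by 85 mm) begins 54 mm behind the grasp point. The pads swing forward as they close: fully open they stand 13 mm farther back than shut.
Start: joints at [-1.044, 0.501, -0.427, 1.55, 0.221, 1.138, -0.21], TCP at [169.45, 627.524, 239.31] pointing down, gripper open.
Joint ranges: [-2.88, 2.88], [-0.31, 2.03], [-1.54, 1.56], [0.2, 2.42], [-1.41, 4.55], [0.19, 2.02], [-2.57, 2.57]. Speed limits (rad/s): [2.57, 2.57, 3.14, 3.14, 3.14, 3.14, 3.14].

### API

Orientations are given as a unit quaternion [w, x, y, z].
In Python, from station import arm gives the robot as it stands. The module is installed in compiled form; this text tells all that it offers. Calls block until the motion is done:
- arm.reach(position, orientation): joint-space move of the TCP to a pose.
- arm.movel(position, orientation=None, velocity=150, f_stop=None): straight line of the TCP; orientation=None keeps the orientation; velocity is the mean speed in mm/s. With f_stop (N) it stops when the force on the tool has changed by that much, and returns True; else False.
- arm.movej(angles): joint-space move.
- arm.gripper_to(opening): finger opening in mm; the grip force is fixed at half the most; returns when the fingers have stopped.
- arm.sleep(seconds).
- arm.ik(position, orientation): joint angles nearest the present ones, or None.
- arm.capture(name): name is "scene" or "side" or "wrist"; returns a dict with "image" (384x512x3 uint8, red, green, blue), "K" (3x3 intrinsics, pixels), "R" (3x3) and "t" (3): a world point X has camera coordinates R X + t. Camera axes: x right, y down, z forward; pixel columns grow to the right and rows downward; lengths in mm; the calibration is good to about 2 mm. The wrist camera is an equidistant fisheye: a pixel r from the principal point sees the ray r / f radians off the axis. A picture is of the moment at which its call begins. There is no depth.
A pose or a line that the arm cannot do raises arm.IKError and nothing moves.
- arm.close_job(): hands the job in; it is judged then, once.
Readings, each from a call of its own:
- arm.read_t(): time.
- arm.read_q(): joint angles.
- arm.read_joint_vel(): joint speeds.
- arm.read_joint_torque(): joint torques, N m.
- arm.read_eef_pos(): TCP position.
- arm.read_tool_rot(): TCP orientation.
- arm.read_wrist_force(): force on the tool from outside, world axes, zero at the start.
- arm.read_moment(): the same for the moment, N m.
- arm.read_grip_width(): finger opening in mm.
- arm.read_grasp_force(): force on a finger pad.
Only numpy, scipy, OpenCV 4.12 (cv2) and the standard library are available. Lean on these libraries where they do the work, as an engineer would, in place of code of your own. Each camera call takes 0.05 s, during which the arm holds its last target. There are 200 camera calls.

## Working session

There is one attempt and no reset: what is moved stays moved. The work goes in short steps, each a Python script; the robot and the scene stay as the last script left them, time stands still between calls to the robot, and variables do not carry over. Pictures are saved under pics/ and viewed, at most 10 in all, crops included, and the job is handed in when it is done.

```bash
mkdir -p pics; ls
cat > h.py <<'E'
import numpy as np, cv2, pickle
def snap(arm,name,fn):
    d=arm.capture(name); cv2.imwrite(f'pics/{fn}.png',d['image'][:,:,::-1]); pickle.dump(d,open(f'pics/{fn}.pkl','wb')); return d
def load(fn): return pickle.load(open(f'pics/{fn}.pkl','rb'))
def ray(d,uv,fish=False):
    K=np.array(d['K']);R=np.array(d['R']);t=np.array(d['t'])
    x=np.array([(uv[0]-K[0,2])/K[0,0],(uv[1]-K[1,2])/K[1,1],1.])
    if fish:
        r=np.hypot(x[0],x[1]); x=np.array([x[0]/r*np.sin(r),x[1]/r*np.sin(r),np.cos(r)]) if r>1e-9 else np.array([0,0,1.])
    v=R.T@x; return -R.T@t, v/np.linalg.norm(v)
def onz(d,uv,z,fish=False):
    c,v=ray(d,uv,fish); return c+v*(z-c[2])/v[2]
def tri(obs):
    A=np.zeros((3,3));b=np.zeros(3);L=[]
    for d,uv,f in obs:
        c,v=ray(d,uv,f);P=np.eye(3)-np.outer(v,v);A+=P;b+=P@c;L.append((c,P))
    X=np.linalg.solve(A,b); return X,[round(float(np.linalg.norm(P@(X-c))),1) for c,P in L]
def proj(d,X,fish=False):
    K=np.array(d['K']);p=np.array(d['R'])@np.array(X)+np.array(d['t'])
    if fish:
        r=np.hypot(p[0],p[1]);th=np.arctan2(r,p[2]);p=np.array([p[0]/r*th,p[1]/r*th,1])
    else: p=p/p[2]
    return (K@p)[:2]
E
python3 - <<'E'
from station import arm
from h import *
for n in ['scene','side','wrist']:
    d=snap(arm,n,n+'0'); print(n,np.round(d['K'],1).tolist(),np.round(-d['R'].T@d['t']),np.round(d['R'][2],2))
a=[cv2.imread(f'pics/{n}0.png') for n in ['scene','side']]
print(arm.read_t(),arm.read_eef_pos(),arm.read_tool_rot())
E
```

```text
pics
scene [[442.9, 0.0, 259.1], [0.0, 442.9, 186.3], [0.0, 0.0, 1.0]] [-331. -441. 1257.] [ 0.59  0.38 -0.71]
side [[416.9, 0.0, 254.6], [0.0, 416.9, 187.7], [0.0, 0.0, 1.0]] [ 218. 1280.  897.] [ 0.26 -0.82 -0.52]
wrist [[297.3, 0.0, 255.1], [0.0, 297.3, 190.6], [0.0, 0.0, 1.0]] [ 98. 647. 373.] [ 0.28 -0.08 -0.96]
0.15 [169.38686388 627.01085361 238.48640094] [-1.42025486e-04  1.31504074e-01  9.91315348e-01 -7.33740419e-04]
```

Run:
```python
import cv2,numpy as np
for n in ['scene','side']:
    cv2.imwrite(f'pics/{n}0b.png',cv2.resize(cv2.imread(f'pics/{n}0.png'),(800,600),interpolation=cv2.INTER_CUBIC))
```

```text
(no output)
```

View pics/scene0b.png

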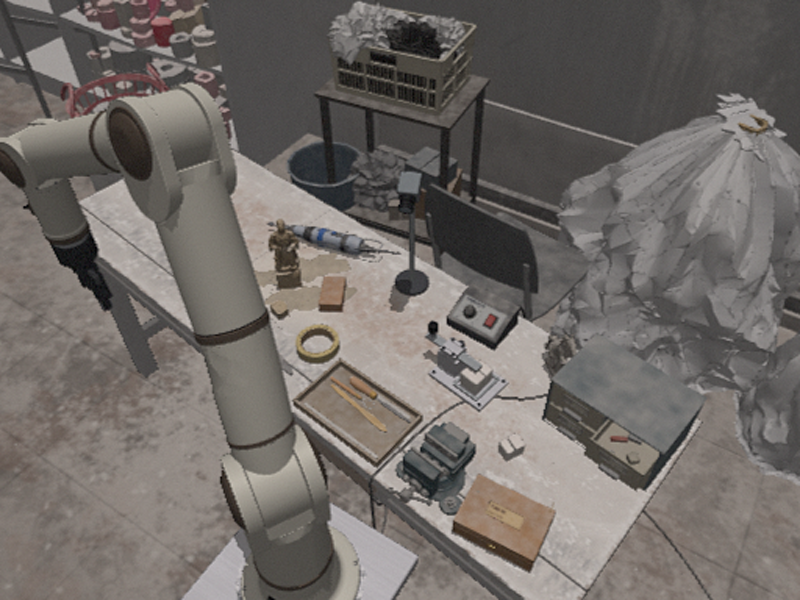

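View pics/side0b.png

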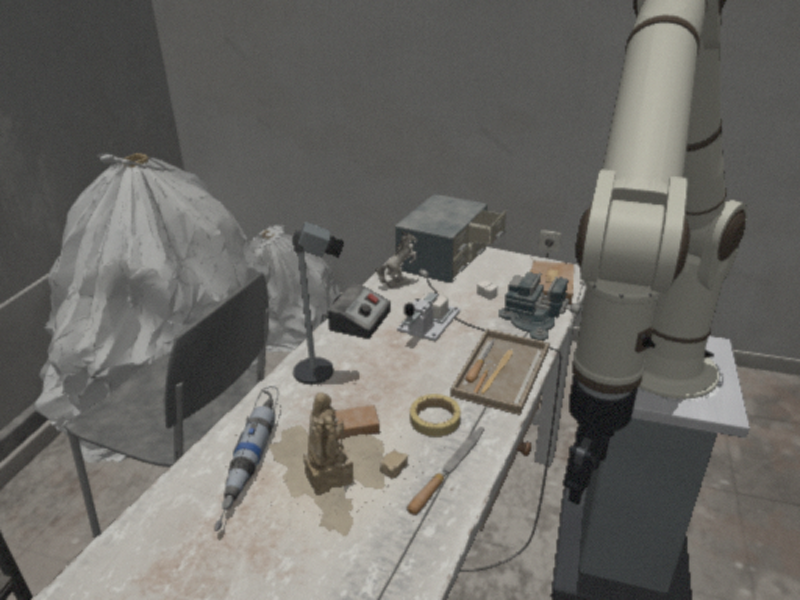

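Scene view: the nest with the large white mould is at about (470,375) in the 800×600 picture. The black knob is at (433,327), the camera head at (408,190) and its foot at (411,282). Look-alikes: a loose smaller white block at (512,445), and the black dial on the grey control box at (469,311). I choose the mould in the nest, and the knob on the stem at the end of the bar. Next I check this in a close crop.

Run:
```python
from h import *
s=load('scene0');e=load('side0');k=.64
P=lambda a:np.array(a)*k
for n,a,b in [('knob',(433,327),(410,310)),('mouldtop',(478,368),(441,300)),('camfoot',(411,283),(313,371)),('head',(408,190),(318,240)),('loose',(512,442),(487,287)),('ctrl',(482,312),(360,305))]:
    X,r=tri([(s,P(a),0),(e,P(b),0)]); print(n,X.round(),r)
a=cv2.imread('pics/scene0.png')[195:265,262:342]; b=cv2.imread('pics/side0.png')[165:225,245:305]
c=cv2.imread('pics/scene0.png')[95:195,235:295]; d=cv2.imread('pics/side0.png')[135:255,175:235]
f=lambda i,h:cv2.resize(i,(int(i.shape[1]*h/i.shape[0]),h),interpolation=cv2.INTER_CUBIC)
def row(l): 
    r=np.hstack(l); return cv2.copyMakeBorder(r,0,0,0,800-r.shape[1],cv2.BORDER_CONSTANT)
r1=row([f(a,300),f(b,300)]);r2=row([f(c,300),f(d,300)])
cv2.imwrite('pics/crop1.png',np.vstack([r1,r2]))
```

```text
knob [578.  65.  91.] [2.0, 2.0]
mouldtop [543. -65.  54.] [11.6, 11.6]
camfoot [754. 231.  -1.] [0.9, 0.9]
head [720. 218. 324.] [0.2, 0.2]
loose [ 444. -204.   21.] [2.5, 2.5]
ctrl [720.  10.  46.] [0.9, 0.9]
```

View pics/crop1.png

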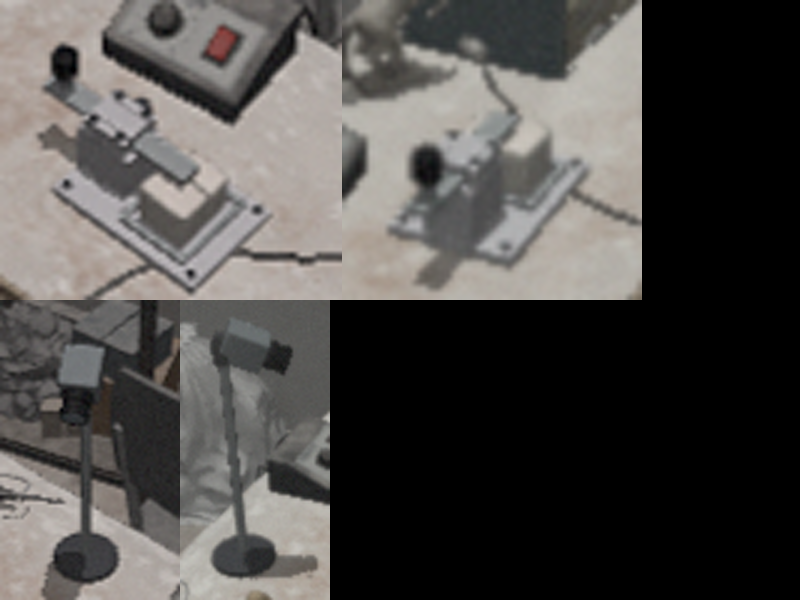

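The crop confirms it: bar, black knob, guide block and seam-crossed mould are all in the nest. The camera lens points towards the robot. Next come close wrist views: two over the nest and two tilted towards the inspection camera.

```bash
cat >> h.py <<'E'
from scipy.spatial.transform import Rotation as Ro
def quat(xang,lean=None,ang=0.):
    """tool down, tool x at xang (rad); then lean the tool z by ang toward horizontal dir angle lean"""
    R=Ro.from_matrix(np.array([[np.cos(xang),np.sin(xang),0],[np.sin(xang),-np.cos(xang),0],[0,0,-1.]]))
    if lean is not None:
        h=np.array([np.cos(lean),np.sin(lean),0]); ax=np.cross([0,0,-1.],h); R=Ro.from_rotvec(ax*ang)*R
    q=R.as_quat(); return [q[3],q[0],q[1],q[2]]
E
python3 - <<'E'
from station import arm
from h import *
r=np.radians
poses=dict(w1=([575,40,300],quat(r(-104.5))),w2=([470,60,300],quat(r(-104.5))),w3=([510,230,300],quat(r(-104.5),r(0),r(28))),w4=([510,130,330],quat(r(-104.5),r(15),r(28))),foc=([565,155,240],quat(r(-159),r(21),r(25))))
for n,(p,q) in poses.items():
    j=arm.ik(p,q); print(n,None if j is None else np.round(j,2))
for n in ['w3','w4','w2','w1']:
    try:
        arm.reach(*poses[n]); snap(arm,'wrist',n); print(n,arm.read_t())
    except arm.IKError as e: print(n,e)
ims=[cv2.resize(cv2.imread(f'pics/{n}.png'),(400,300),interpolation=cv2.INTER_AREA) for n in ['w3','w4','w2','w1']]
cv2.imwrite('pics/m1.png',np.vstack([np.hstack(ims[:2]),np.hstack(ims[2:])]))
E
```

```text
w1 [ 0.78  0.61 -1.3   1.65  0.6   1.35  2.28]
w2 [ 0.92  0.29 -1.28  1.89  0.3   1.19  2.42]
w3 [-0.29  0.03 -0.36  2.08  0.48  0.69  1.91]
w4 [-0.44 -0.13  0.11  2.15  0.08  0.63  2.51]
foc [-0.29  0.13 -0.    2.1  -0.06  0.47  1.69]
w3 2.0917
w4 2.7667
w2 4.2917
w1 4.85
```

View pics/m1.png

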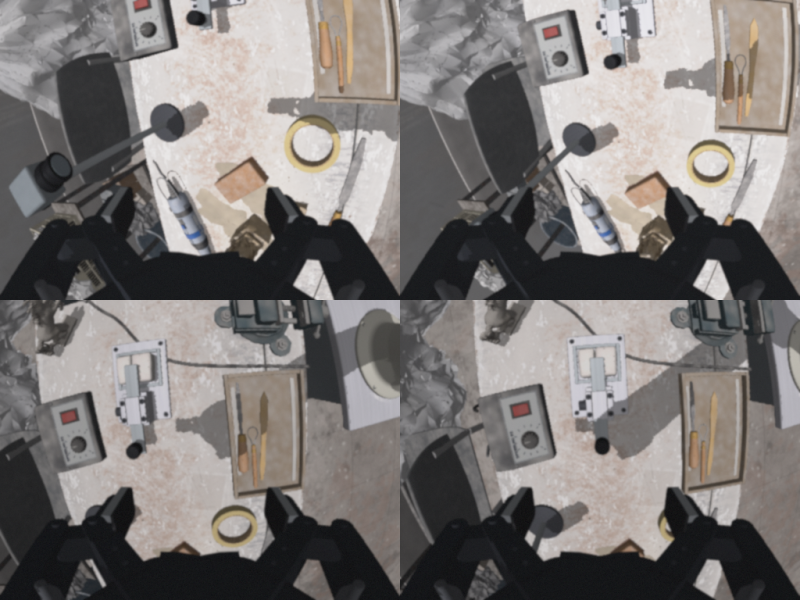

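w3 (top left) shows the lens ring at (53,172) and the foot at (168,122). w1 (bottom right) shows the nest plate at about x 168–227, y 33–125 within its panel and the knob at (201,145). w2 (bottom left) shows the knob at (134,150). I zoom in on the nest and the head for pixel measurements.

Run:
```python
from h import *
f=lambda n,x,y,w,h,s:cv2.resize(cv2.imread(f'pics/{n}.png')[y:y+h,x:x+w],None,fx=s,fy=s,interpolation=cv2.INTER_CUBIC)
a=f('w1',205,35,100,150,4);b=f('w2',135,45,100,150,4)
cv2.imwrite('pics/c2.png',np.hstack([a,b]))
cv2.imwrite('pics/c3.png',np.hstack([f('w3',5,180,100,100,4),f('scene0',235,100,50,50,8)[:400,:400]]))
```

```text
(no output)
```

View pics/c2.png

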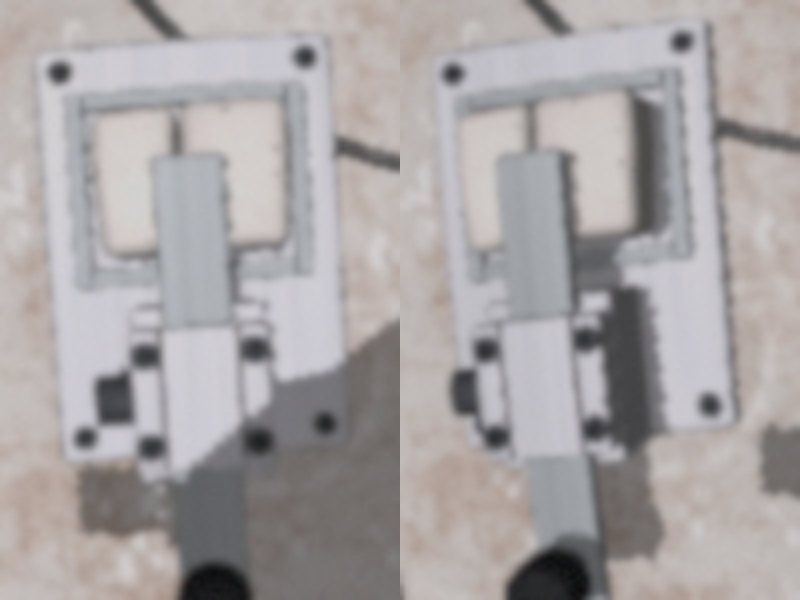

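View pics/c3.png

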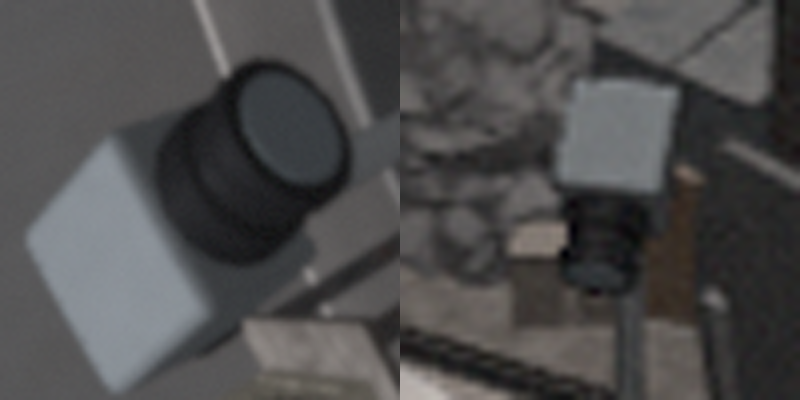

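Run:
```python
from h import *
w1,w2,w3,w4,s,e=[load(n) for n in ['w1','w2','w3','w4','scene0','side0']]
A=lambda p:np.array(p)/4+[205,35]
B=lambda p:np.array(p)/4+[135,45]
C=lambda p:np.array(p)/4+[5,180]
D=lambda p:(np.array(p)-[400,0])/8+[235,100]
for n,a,b in [('holeTL',(60,72),(53,73)),('holeTR',(305,57),(282,41)),('holeBR',(326,424),(310,404)),('mTL',(97,112),(61,118)),('mTR',(281,98),(233,92)),('mBR',(285,244),(238,235)),('mBL',(110,250),(73,248)),('barR',(224,153),(168,153)),('barL',(152,157),(98,155))]:
    X,r=tri([(w1,A(a),1),(w2,B(b),1)]); print(n,X.round(1),r)
print('holeBL z10',onz(w1,A((85,438)),10,1).round(1))
H=[onz(w1,A(p),10,1) for p in [(60,72),(305,57),(326,424),(85,438)]]; print('holes z10',np.round(H,1).tolist())
K=[]
for n,d,(x,y) in [('w1',w1,(258,183)),('w2',w2,(172,190))]:
    g=d['image'].max(2)[y-22:y+25,x-25:x+25]; m=(g<50).astype(np.uint8)
    nn,l,st,c=cv2.connectedComponentsWithStats(m); i=1+st[1:,4].argmax(); K.append(c[i]+[x-25,y-22]); print(n,st[i],K[-1])
# scene/side knob
for n,d,(x,y) in [('s',s,(277,210)),('e',e,(262,198))]:
    g=d['image'].max(2)[y-10:y+11,x-10:x+11]; m=(g<50).astype(np.uint8)
    nn,l,st,c=cv2.connectedComponentsWithStats(m); i=1+st[1:,4].argmax(); K.append(c[i]+[x-10,y-10]); print(n,st[i],K[-1])
print('knob',tri([(w1,K[0],1),(w2,K[1],1)]),tri([(w1,K[0],1),(w2,K[1],1),(s,K[2],0),(e,K[3],0)]))
print('lens',tri([(w3,C((292,127)),1),(s,D((602,274)),0),(e,(217.5,159.5),0)]),tri([(w3,C((292,127)),1),(s,D((602,274)),0)]))
for n,a,b in [('f-',(110,135),(660,190)),('f+',(210,315),(555,180)),('b-',(28,240),(678,95)),('b+',(115,390),(575,83))]:
    X,r=tri([(w3,C(a),1),(s,D(b),0)]); print(n,X.round(1),r)
```

```text
holeTL [ 584.5 -113.    11.5] [0.1, 0.1]
holeTR [500.4 -96.8  11. ] [0.2, 0.2]
holeBR [525.1  32.8  11.6] [0.3, 0.3]
mTL [574.1 -88.8  48. ] [0.6, 0.6]
mTR [516.1 -78.8  45.3] [0.7, 0.7]
mBR [526.7 -32.   46.2] [0.5, 0.5]
mBL [581.3 -44.3  50.1] [0.2, 0.2]
barR [539.  -63.9  59.2] [0.9, 0.9]
barL [560.6 -69.   63. ] [0.2, 0.2]
holeBL z10 [610.1  16.7  10. ]
holes z10 [[584.6, -113.2, 10.0], [500.3, -96.8, 10.0], [525.1, 33.3, 10.0], [610.1, 16.7, 10.0]]
w1 [ 17  15  17  21 293] [258.33105802 186.12286689]
w2 [ 16  15  19  19 277] [172.01083032 192.01083032]
s [ 7  6  6  8 40] [276.525 209.35 ]
e [ 8  7  5  7 31] [261.87096774 197.96774194]
knob (array([576.03190479,  65.53137857,  92.74434153]), [0.1, 0.1]) (array([576.81768718,  65.84621726,  92.3370064 ]), [0.8, 0.7, 0.7, 0.8])
lens (array([682.48816997, 200.91931231, 300.84979695]), [2.2, 2.2, 1.1]) (array([687.4552494 , 202.6041767 , 298.19196433]), [1.7, 1.7])
f- [711.  188.3 333.8] [1.9, 1.9]
f+ [692.5 230.6 334.4] [2.6, 2.6]
b- [748.4 204.  355.7] [3.8, 3.8]
b+ [729.9 244.  356.6] [2.5, 2.5]
```

The measurements agree with the listed sizes:

| Item | Measured |
|---|---|
| Nest yaw | −11.1° |
| Mould centre | ≈ (550, −61) |
| Mould top | ≈ 48–50 mm high |
| Knob | (576.5, 65.7), 92.5 mm high |
| Lens | ≈ (685.5, 202, 299.5) |
| Lens yaw | 22.7° |

Next I pull the knob.

Run:
```python
from station import arm
from h import *
r=np.radians; a=r(78.85); u=np.array([np.cos(a),np.sin(a),0]); q=quat(a-np.pi)
k=np.array([576.5,65.7,0])
for n,p,qq in [('knob',k+[0,0,88],q),('out',k+u*50+[0,0,88],q),('mould',[550,-61,32],q),('up',[550,-61,160],q),('foc',[560,150,225],quat(r(-157.3),r(22.7),r(25.2)))]:
    j=arm.ik(p,qq); print(n,None if j is None else np.round(j,2))
arm.reach(k+[0,0,150],q)
print('touch',arm.movel(k+[0,0,88],q,velocity=80,f_stop=12))
arm.gripper_to(0); f0=arm.read_wrist_force(); print('w',arm.read_grip_width(),arm.read_grasp_force(),f0)
for s in (12,49.5):
    arm.movel(k+u*s+[0,0,88],velocity=60); print(s,arm.read_wrist_force()-f0,arm.read_eef_pos(),arm.read_grip_width())
arm.sleep(.3); print(arm.read_wrist_force()-f0)
arm.gripper_to(85); arm.movel(k+u*49.5+[0,0,150],velocity=120)
arm.reach([575,40,300],q); snap(arm,'wrist','w5'); print(arm.read_t())
im=cv2.imread('pics/w5.png')[30:270,180:340]; cv2.imwrite('pics/c4.png',cv2.resize(im,None,fx=2.4,fy=2.4,interpolation=cv2.INTER_CUBIC))
```

```text
knob [ 0.47  0.7  -0.84  1.83  0.66  0.91  2.26]
out [ 0.37  0.73 -0.84  1.79  0.67  0.94  2.19]
mould [ 0.65  0.73 -0.76  1.92  0.71  0.78  2.43]
up [ 0.78  0.57 -0.94  1.86  0.55  1.    2.55]
foc [ 0.51  0.23 -0.87  2.11  0.32  0.46  1.41]
touch False
w 22.11903646489254 58.58560575172305 [ 0.37285231 -0.47009256  3.4925608 ]
12 [-3.00801974 -3.48265343  4.18566245] [578.99418472  76.34950711  88.38918754] 21.596000251304584
49.5 [0.15139012 0.91785245 2.31520851] [586.37147599 114.68720944  88.40441938] 21.82698582912428
[0.38730863 1.176976   2.38165751]
10.5167
```

View pics/c4.png

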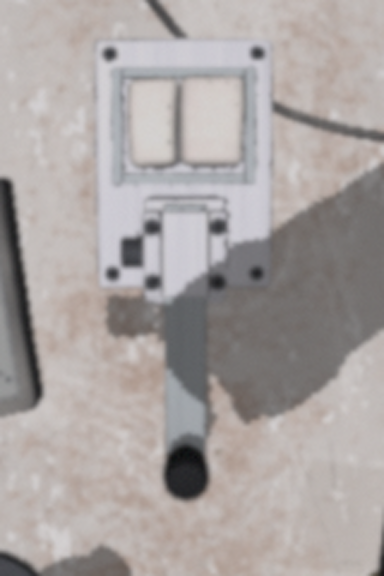

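The keeper bar is fully out, clear of the mould, with the knob at (186,473) in the crop. The mould is still in the pocket, with corners at (128,80), (243,77), (245,163) and (133,165). I refine its centre, grasp it and lift it.

```bash
cat > g.py <<'E'
from station import arm
from h import *
r=np.radians; a=r(78.85); q=quat(a-np.pi)
d=load('w5')
c=[onz(d,np.array(p)/2.4+[180,30],52,1) for p in [(128,80),(243,77),(245,163),(133,165)]]
kb=onz(d,np.array((186,473))/2.4+[180,30],94.5,1); print('knob',kb.round(1))
m=np.mean(c,0); v=(c[0]-c[1])+(c[3]-c[2]); print('mould',m.round(1),'yaw',np.degrees(np.arctan2(v[1],v[0])).round(1))
m[:2]=(m[:2]+[550,-61])/2
P=np.array([m[0],m[1],30.])
arm.reach(P+[0,0,60],q)
print('touch',arm.movel(P,q,velocity=80,f_stop=12),arm.read_eef_pos())
arm.gripper_to(0); print('w',arm.read_grip_width(),arm.read_grasp_force(),arm.read_eef_pos(),P)
if 58<arm.read_grip_width()<68:
    f0=arm.read_wrist_force()
    arm.movel(P+[0,0,112],velocity=100); arm.sleep(.3)
    print(arm.read_wrist_force()-f0,arm.read_grasp_force(),arm.read_q().round(2) if hasattr(arm.read_q(),'round') else arm.read_q())
    snap(arm,'side','s6'); print(arm.read_t())
E
python3 g.py
```

```text
knob [585.1 115.1  94.5]
mould [549.5 -60.8  52. ] yaw -9.7
touch False [550.10212463 -60.70664241  30.23323631]
w 60.63989414227884 63.87169369496405 [550.49825873 -61.02692896  31.1330337 ] [549.7641499  -60.91555648  30.        ]
[-0.04635418  0.33884064 -7.16087292] 64.92978457506979 [ 0.78  0.61 -0.95  1.87  0.59  0.98  2.51]
14.3167
```

Run:
```python
from station import arm
from h import *
r=np.radians; yaw=r(22.7); dip=r(25.2); b=np.array([np.cos(yaw)*np.cos(dip),np.sin(yaw)*np.cos(dip),np.sin(dip)])
qf=quat(yaw-np.pi,yaw,dip)
lens=np.array([685.5,202,299.5]); foc=lens-150*b
z=Ro.from_quat([qf[1],qf[2],qf[3],qf[0]]).apply([0,0,1]); T=foc+2.0*z
print('foc',foc.round(1),'T',T.round(1),'z.b',z@b)
h=np.array([np.cos(yaw),np.sin(yaw),0])
arm.reach(T-90*h+[0,0,15],qf); print(arm.read_eef_pos(),arm.read_q())
print(arm.movel(T,qf,velocity=80,f_stop=15)); arm.sleep(.5)
print(arm.read_eef_pos(),arm.read_tool_rot(),qf,arm.read_grasp_force(),arm.read_grip_width(),arm.read_t())
snap(arm,'side','s7');snap(arm,'scene','c7');snap(arm,'wrist','w7')
f=lambda n,x,y,w,h,s:cv2.resize(cv2.imread(f'pics/{n}.png')[y:y+h,x:x+w],(400,300),interpolation=cv2.INTER_CUBIC)
cv2.imwrite('pics/m7.png',np.vstack([np.hstack([f('s7',170,110,160,120,2),f('c7',200,90,160,120,2)]),np.hstack([f('w7',0,0,512,384,1),np.zeros((300,400,3),np.uint8)])]))
```

```text
foc [560.3 149.6 235.6] T [561.1 150.  233.8] z.b -1.1076525707179766e-17
[478.6152602  114.72467278 249.30040117] [ 1.1609361  -0.11381553 -1.30513096  2.25077346 -0.42103269  0.52434726
  2.12601914]
False
[561.05383305 149.95578433 233.811254  ] [ 0.21386369 -0.19207789  0.95683117  0.04292449] [np.float64(0.2138770772662994), np.float64(-0.19206219223173843), np.float64(0.9568310407528325), np.float64(0.042930986327076585)] 65.12535715824924 60.33907399884728 18.125
```

View pics/m7.png

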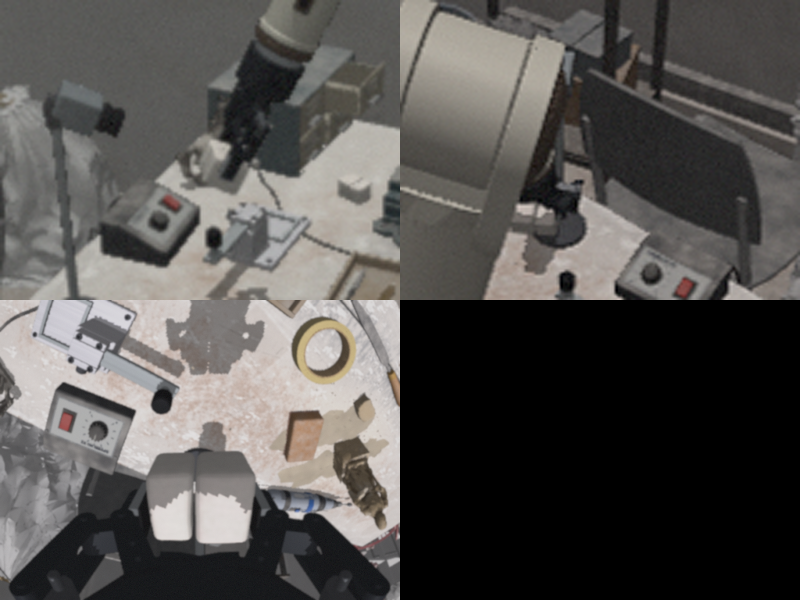

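The side view shows the mould held in front of the lens and the keeper still out. The wrist view shows the mould's seam-crossed robot side, with corners at about (150,455) and (250,455), straight in the jaws. As a last check I compare the expected corner projections with this picture.

Run:
```python
from station import arm
from h import *
w=load('w7');q=arm.read_tool_rot();R=Ro.from_quat([q[1],q[2],q[3],q[0]]);p=np.array(arm.read_eef_pos())
for zz in (-24.5,20.5):
  for x in (25.5,-25.5):
    for y in (-32,32):
        uv=proj(w,p+R.apply([x,y,zz]),1)*[400/512,300/384]+[0,300]; print(zz,x,y,uv.round())
print(arm.read_joint_vel(),arm.read_grasp_force(),arm.read_t())
```

```text
-24.5 25.5 -32 [137. 476.]
-24.5 25.5 32 [258. 476.]
-24.5 -25.5 -32 [147. 549.]
-24.5 -25.5 32 [249. 550.]
20.5 25.5 -32 [153. 451.]
20.5 25.5 32 [243. 451.]
20.5 -25.5 -32 [158. 512.]
20.5 -25.5 32 [239. 513.]
[ 0.00106106 -0.00246546 -0.00111402  0.00039943 -0.00025724 -0.00201548
  0.00149406] 65.1254563157272 18.275
```

```bash
python3 -c "
from station import arm
print(arm.close_job())"
```

```text
the job is handed in; nothing more can be done
None
```

I pulled the keeper out and left it out, then handed the job in holding the mould still at the measured focus point, a seam side towards the lens and top up; no verdict came back.

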